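# Shunt the notched wax tin out and stack its twin on it

### The job

In the T-shaped wax rack, slide the tins one at a time, never lifting them out: first the knobbed tin in the middle of the row of three places fully into the empty end place, then the bar-handled tin straight out from the bay under the shelf, fully into the middle place. Then set the loose bar-handled tin from the bench squarely on top of that tin, its four feet down in the corner recesses of the lid, and let go. The other knobbed tin stays in its end place, and the other things on the bench stay where they are.

Things in the scene. Friction and masses are not known exactly. Their poses are not given: they have to be found in the camera images.
- rack: fixed pine tray, T-shaped from above: on the far side a row of three places 70 mm apart, without dividers; on the robot's side a bay open to the middle place. Origin on the bench, z up, x from the bay to the row (away from the robot, within 0.2 rad), y left. Floor 6 mm (tins stand at z = 6), walls 21 mm high. Inside: row x 0 to 70, y -105 to 105 mm; bay x -70 to 0, y -35 to 35 mm
- shelf_edge (a point): middle of the lower far edge of the blue shelf over the bay: (-34, 0, 112) mm in the rack's frame. The shelf reaches from there back to x -130 mm, y -85 to 85 mm, edge board up to z 158, jars on it up to z 162 mm; legs at x -80 to -130, y +-71 to 85. The bay tin's bar can only be gripped with the tool tilted 25 to 45 degrees, its body leaning away from the robot
- left_place (a point): centre of the left end place of the row, on the tray floor: (35, 70, 6) mm in the rack's frame; this or the right one is empty at the start
- middle_place (a point): centre of the middle place of the row, on the tray floor: (35, 0, 6) mm in the rack's frame
- right_place (a point): centre of the right end place of the row, on the tray floor: (35, -70, 6) mm in the rack's frame; this or the left one is empty at the start
- bay_place (a point): centre of the bay, on the tray floor: (-35, 0, 6) mm in the rack's frame
- bay_tin: metal tin in the bay at the start, axes along the rack's; 64 mm square, about 0.25 kg, origin under its centre (foot bottoms), lid top at z 50 mm; four 12 mm square corner feet 5 mm high; grip bar on the lid 40 mm (x) x 12 mm (y), z 50 to 72 mm; in each corner of the lid a square recess 14 x 14 mm, 6 mm deep, open to the outside
- spare_tin: loose tin like the bay tin, on the bench left or right of the rack, yaw to 0.5; 64 mm square, about 0.25 kg, origin under its centre (foot bottoms), lid top at z 50 mm; four 12 mm square corner feet 5 mm high; hollow below; grip bar on the lid 40 mm (x) x 12 mm (y), z 50 to 72 mm. Stacked home, its origin is 45 mm above the lower tin's (50 if feet stand on the lid), play 2 mm
- mid_tin: metal tin in the middle place at the start, axes along the rack's; 64 mm square, about 0.25 kg, origin under its centre (foot bottoms), lid top at z 50 mm; four 12 mm square corner feet 5 mm high; plain square lid with a round knob 24 mm across, z 50 to 72 mm
- end_tin: metal tin in the left or right end place at the start, axes along the rack's; 64 mm square, about 0.25 kg, origin under its centre (foot bottoms), lid top at z 50 mm; four 12 mm square corner feet 5 mm high; plain square lid with a round knob 24 mm across, z 50 to 72 mm
- sanding_block: beech sanding block 110 x 60 x 40 mm, on the bench on the other side of the rack from the spare tin; a bystander; origin under its centre
- wax_jar: green glass jar, 60 mm across, 75 mm high, far left of the rack; a bystander; origin under its centre
- groove_pick: flat aluminium groove pick 170 x 16 x 8 mm, lying between the rack and the robot; a bystander; origin under the centre of its blade, x along it
- edge_gummi: red rubber block 65 x 40 x 22 mm, far right of the rack; a bystander; origin under its centre
- cork_block: cork block 80 x 50 x 30 mm, near the robot on the left; a bystander; origin under its centre
- scraper: clear plastic scraper plate 60 x 130 x 5 mm, near the robot on the right; a bystander; origin under its centre
Mind the look-alikes: they are no part of the job. Leave any orange or red look-alike of the bay_tin alone.

How it is judged:
On the way, in this order (a step that is already met when the one before it is completed fails the run):
1. the knobbed tin from the middle stands in the empty end place, within 8 mm, while the bar-handled tin is still in the bay (x of mid_tin in the frame of rack between 0.028 and 0.042 m and (y of mid_tin in the frame of rack between 0.062 and 0.078 m or y of mid_tin in the frame of rack between -0.078 and -0.062 m) and x of bay_tin in the frame of rack below -0.02 m), for 0.2 s.
2. the bar-handled tin has been slid from the bay into the middle place (within 7 mm along x, 6 mm along y), with the spare tin not yet on it (x of bay_tin in the frame of rack between 0.028 and 0.042 m and y of bay_tin in the frame of rack between -0.006 and 0.006 m and horizontal distance between spare_tin and bay_tin above 0.05 m), for 0.2 s.
At the end, for the whole second after the job is handed in: Bar tin in the middle place (7 mm in rack x, 6 mm in y), knobbed tins in the two end places (7 mm, 8 mm), all flat on the tray floor; the spare tin upright and at rest on the bar tin, centred within 5 mm, origin 42 to 47.5 mm above it (feet in the recesses) (x of bay_tin in the frame of rack between 0.028 and 0.042 m and y of bay_tin in the frame of rack between -0.006 and 0.006 m and x of mid_tin in the frame of rack between 0.028 and 0.042 m and (y of mid_tin in the frame of rack between 0.062 and 0.078 m or y of mid_tin in the frame of rack between -0.078 and -0.062 m) and x of end_tin in the frame of rack between 0.028 and 0.042 m and (y of end_tin in the frame of rack between 0.062 and 0.078 m or y of end_tin in the frame of rack between -0.078 and -0.062 m) and horizontal distance between spare_tin and bay_tin below 0.005 m and z of spare_tin in the frame of bay_tin between 0.042 and 0.0475 m and angle between each of spare_tin, bay_tin's own z axis and vertical below 0.05 rad and linear speed of spare_tin below 0.02 m/s and z of each of bay_tin, mid_tin, end_tin in the frame of rack below 0.01 m); the robot touches nothing.
It fails at once if a tin of the rack is lifted more than 10 mm off the tray floor or tipped over (z of any of bay_tin, mid_tin, end_tin in the frame of rack above 0.016 m or angle between any of bay_tin, mid_tin, end_tin's own z axis and vertical above 0.35 rad).
It fails at once if the knobbed tin of the end place leaves that place (moved more than 15 mm) (distance of end_tin from where it was at the start of the episode above 0.015 m).
It fails at once if a bystander is moved more than 30 mm (distance of any of sanding_block, wax_jar, groove_pick, edge_gummi, cork_block, scraper from where it was at the start of the episode above 0.03 m).
It also fails if it takes over 58 s, if anything falls off the work surface, if the arm or the gripper's body presses on something with over 40 N, if the wrist force passes 120 N, or if a joint passes its speed limit or range.

### The arm

A 6-joint arm with a two-finger parallel gripper is mounted at the origin on the work surface. World frame = base frame: x ahead of the robot, y to its left, z up, the work surface at z = 0. Lengths are in m, angles in rad, forces in N, time in s.
With the tool pointing down it reaches from about 0.35 to 0.95 m from the base axis. Payload 17.4 kg.
Tool frame: the origin (TCP) lies at the very end of the fingers, on their centre line; the grasp point (between the pads) lies 19 mm behind it; z points along the fingers, y is the line along which they close (so a half turn about z gives the same grasp; the last joint's range is limited). The gripper opens to 93 mm and grips with 3 to 60 N. Pads are 15 mm wide; open, the fingers measure 128 mm over their backs; the gripper's body (75 mm by 188 mm) begins 65 mm behind the grasp point.
Start: joints at [1.122, 0.116, 1.442, -0, 1.584, -0.038], TCP at [0.27, 0.619, 0.219] pointing down, gripper open.
Joint ranges: [-2.83, 2.83], [-0.83, 2.19], [0.07, 2.5], [-1.14, 4.28], [0.01, 3], [-2.97, 2.97]. Speed limits (rad/s): [1.89, 1.89, 2.22, 3.14, 3.14, 3.14].

### API

Orientations are given as a unit quaternion [w, x, y, z].
In Python, from station import get_state, imaging, robot gives the robot as it stands.
- The arm moves only by the tool move_arm, never from a script. Its argument "steps" is a list of rows, each an object with "xyz": the shift along the world's x, y, z in mm, a list of three; "rotation": the turn, a rotation vector about the world's x, y, z in degrees, a list of three; "hand": the opening, from 0 (shut) to 1 (fully open). In form: [{"xyz": [dx, dy, dz], "rotation": [ax, ay, az], "hand": hand}, ...]. A call has 1 to 12 rows; each row shifts and turns the commanded pose from where the row before left it; what a row does not reach is not made up. A row lasts 1/8 s, in which the tool goes at most 62.5 mm and 10.7 degrees, less where a joint would pass 70% of its speed; a pose out of reach is approached as far as the arm can. A call with a gripper value outside its range is refused whole. The fingers move at their own pace and stop on an object; "squeeze" is the grip in N (left out, the last holds). Time passes only in rows, so rows that do not move let the fingers close. It gives the time, the measured TCP pose, the force, the opening and the grip force at its end, in the units of the state.
- get_state(): the state, without advancing time (a new reading comes with each control period).
- imaging.read_camera(name): name is "side" or "top"; returns (picture, depth): 384x512x3 uint8, red, green, blue; 384x512 float32, m along the optical axis (not along the pixel's ray), 0 where there is no reading.
- imaging.get_calibration(name): a dict with "K" (3x3 intrinsics, pixels), "extrinsics" (4x4, takes a point from camera to world coordinates). Camera axes: x right, y down, z forward; pixel columns grow to the right and rows downward; lengths in m; the calibration is good to about 2 mm. A picture is of the moment at which its call begins. get_calibration takes no time and is no camera call.
- robot.finish_job(): hands the job in; it is judged then, once.
The state is a dict: "t": time; "joints": joint angles; "qd": joint speeds; "joint_torque": joint torques, N m; "tool_pos": TCP position; "tcp_rot": TCP orientation; "force": force on the tool from outside, world axes, zero at the start; "ft_torque": the same for the moment, N m; "width": finger opening in m; "grip_force": force on a finger pad.
Only numpy, scipy, OpenCV 4.12 (cv2) and the standard library are available. Lean on these libraries where they do the work, as an engineer would, in place of code of your own. Each camera call takes 0.05 s, during which the arm holds its last target. There are 200 camera calls.

## Working session

There is one attempt and no reset: what is moved stays moved. The work goes in short steps, Python scripts to look and compute and a tool call to move; the robot and the scene stay as the last step left them, time stands still between calls to the robot, and variables do not carry over. Pictures are saved under pics/ and viewed, at most 10 in all, crops included, and the job is handed in when it is done.

Besides the shell and the picture viewer there is one more tool, called after "Emit:" in YAML: its name, and indented under it one key for each argument. move_arm: Moves the arm, as the interface text tells. Its arguments: {"type":"object","properties":{"steps":{"type":"array","items":{"type":"object","properties":{"xyz":{"type":"array","items":{"type":"number"}},"rotation":{"type":"array","items":{"type":"number"}},"hand":{"type":"number"}}}},"squeeze":{"type":"number"}},"required":["steps"]}

```bash
mkdir -p pics; ls
python3 - <<'E'
from station import get_state, imaging, robot
import numpy as np,cv2
for n in("top","side"):
    p,d=imaging.read_camera(n); c=imaging.get_calibration(n)
    np.savez(n+".npz",p=p,d=d,K=c["K"],E=c["extrinsics"])
    print(n,np.round(c["K"],1).tolist(),np.round(c["extrinsics"],4).tolist())
    cv2.imwrite(f"pics/{n}0.png",p[...,::-1])
print(get_state())
E
```

```text
pics
top [[437.9, 0.0, 253.6], [0.0, 437.9, 196.7], [0.0, 0.0, 1.0]] [[0.014, -0.9885, 0.1508, 0.372], [-0.9999, -0.0151, -0.0057, 0.0106], [0.0079, -0.1507, -0.9886, 0.9803], [0.0, 0.0, 0.0, 1.0]]
side [[450.8, 0.0, 252.8], [0.0, 450.8, 191.1], [0.0, 0.0, 1.0]] [[0.8527, 0.3459, -0.3914, 0.9551], [0.5223, -0.5542, 0.6481, -0.725], [0.0072, -0.7571, -0.6532, 0.7915], [0.0, 0.0, 0.0, 1.0]]
{'t': 0.1, 'joints': array([ 1.12221891e+00,  1.16376150e-01,  1.44221691e+00, -5.67025867e-06,
        1.58398790e+00, -3.77837509e-02]), 'qd': array([-8.08439159e-05, -1.87001604e-03, -3.75455521e-04, -1.04791811e-03,
       -9.69100203e-04, -5.03124755e-04]), 'joint_torque': array([ 2.51408244e-03, -7.22900677e+01, -6.23864150e+01,  7.82281626e-02,
        2.28460087e-02, -1.02206136e-04]), 'tool_pos': array([0.26946877, 0.61866951, 0.21800926]), 'tcp_rot': array([-1.16236072e-04,  2.03955680e-01,  9.78979998e-01, -4.80296348e-04]), 'force': array([-0.0357177 ,  1.40672466,  0.38970535]), 'ft_torque': array([0.07445112, 0.06049606, 0.00978965]), 'grip_force': 0.0, 'width': 0.09292433069619348}
```

View pics/top0.png

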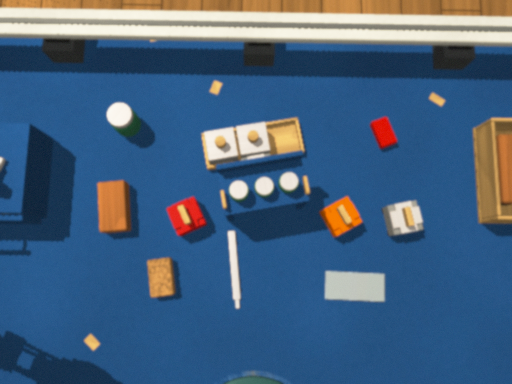

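View pics/side0.png

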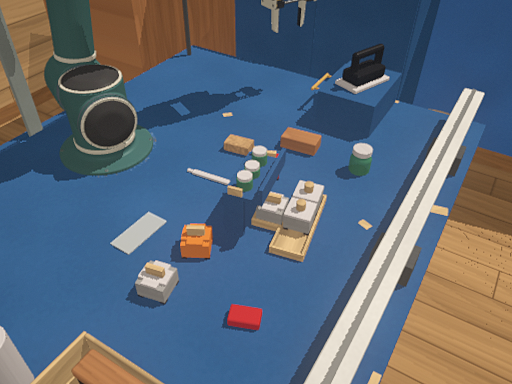

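```bash
cat > h.py <<'E'
import numpy as np,cv2
from station import get_state, imaging, robot
def load(n):
    z=np.load(n+".npz"); return z["p"],z["d"],z["K"],z["E"]
def snap(n):
    p,d=imaging.read_camera(n); c=imaging.get_calibration(n); return p,d,np.array(c["K"]),np.array(c["extrinsics"])
def ray(uv,K,E,z):
    uv=np.atleast_2d(uv).astype(float)
    r=np.c_[(uv-[K[0,2],K[1,2]])/[K[0,0],K[1,1]],np.ones(len(uv))]@E[:3,:3].T
    return E[:3,3]+r*((z-E[2,3])/r[:,2])[:,None]
def cloud(d,K,E):
    v,u=np.mgrid[:d.shape[0],:d.shape[1]]
    P=np.stack([(u-K[0,2])/K[0,0]*d,(v-K[1,2])/K[1,1]*d,d],-1)
    return P@E[:3,:3].T+E[:3,3]
def wood(p):
    h=cv2.cvtColor(p,cv2.COLOR_RGB2HSV).astype(int); return (h[...,0]>10)&(h[...,0]<25)&(h[...,1]>70)&(h[...,2]>110)
def white(p):
    h=cv2.cvtColor(p,cv2.COLOR_RGB2HSV).astype(int); return (h[...,1]<60)&(h[...,2]>120)
def blobs(m,u0,v0,u1,v1,mn=15):
    k=np.zeros(m.shape,np.uint8);k[v0:v1,u0:u1]=m[v0:v1,u0:u1]
    n,l,s,c=cv2.connectedComponentsWithStats(k)
    return [(c[i],s[i],np.argwhere(l==i)[:,::-1]) for i in range(1,n) if s[i,4]>=mn]
def rect(pts):
    (c,w,a)=cv2.minAreaRect((pts[:,:2]*1000).astype(np.float32)); return np.round(c,1),np.round(w,1),round(a,1)
E
python3 - <<'E'
from h import *
for n,R in(("top",dict(row=(195,110,310,175),spare=(375,190,435,245))),("side",dict(row=(240,170,335,265),spare=(125,250,190,310)))):
    p,d,K,E=load(n); W=cloud(d,K,E)
    big=[]
    for k,r in R.items():
        u0,v0,u1,v1=r
        print(n,k)
        for c,s,pts in blobs(wood(p),*r):
            zz=W[pts[:,1],pts[:,0],2]; zm=np.percentile(zz,60)
            print(' wood',np.round(c,1),s[4],'z',np.round(np.percentile(zz,[10,50,90])*1000),'cloudmean',np.round(W[pts[:,1],pts[:,0]].mean(0)*1000,1), rect(ray(pts,K,E,zm)))
        zoff=.006 if k=='row' else 0
        sub=np.zeros(d.shape,bool); sub[v0:v1,u0:u1]=1
        m=sub&(abs(W[...,2]-.05-zoff)<.006)&white(p)
        pts=np.argwhere(m)[:,::-1]
        print(' lid',len(pts),rect(ray(pts,K,E,.05+zoff)),'z',np.median(W[m][:,2]))
        big.append(cv2.resize(p[v0:v1,u0:u1],(400,300),interpolation=cv2.INTER_NEAREST))
    cv2.imwrite(f"pics/{n}1.png",np.hstack(big)[...,::-1])
E
```

```text
top row
 wood [284.5 135.8] 1092 z [ 4.  7. 21.] cloudmean [661.9 -63.5  11.1] (array([663.8, -63.7]), array([79. , 80.4]), 7.9)
 wood [237.  144.2] 61 z [ 4.  7. 11.] cloudmean [641.4  44.7   7.7] (array([643.5,  44.7]), array([74.1,  5.2]), 9.6)
 wood [252.8 136.2] 106 z [65. 78. 80.] cloudmean [635.7   8.9  92.6] (array([640.1,   9. ]), array([25.5, 22.1]), 26.8)
 wood [206.7 154.6] 125 z [14. 21. 23.] cloudmean [607.1 109.6  42.9] (array([620.6, 111.7]), array([82.6, 16.8]), 15.4)
 wood [220.1 141.5] 109 z [70. 77. 80.] cloudmean [625.3  77.7  84.7] (array([627.2,  78.5]), array([24.2, 21.2]), 1.4)
 lid 1528 (array([631. ,  43.4]), array([ 76.4, 134.7]), 10.6) z 0.056203560435687805
top spare
 wood [408.1 216.5] 165 z [59. 71. 74.] cloudmean [ 474.1 -319.1   68.9] (array([ 473.9, -317.7]), array([40.7, 18. ]), 11.8)
 lid 664 (array([ 475.9, -319.5]), array([64. , 66.6]), 11.7) z 0.05024950261290562
side row
 wood [308.7 186.8] 94 z [62. 76. 79.] cloudmean [631.9  78.1  70.4] (array([634.6,  71.8]), array([20.9, 43.4]), 20.5)
 wood [240.7 191.7] 21 z [127. 135. 143.] cloudmean [54
[... 163 characters left out ...]
rray([33.7, 31.7]), 11.2)
 wood [288.8 237. ] 1382 z [ 4.  8. 21.] cloudmean [648.7 -51.7  17.1] (array([609.2,   3.2]), array([155.7, 239.7]), 11.2)
 wood [300.8 204.6] 99 z [64. 76. 79.] cloudmean [646.2   6.3  73. ] (array([647. ,   2.7]), array([20.9, 39.5]), 26.5)
 lid 1068 (array([607.8,  35.9]), array([127.8, 142.5]), 10.4) z 0.05573921052928571
side spare
 wood [185.5 252.8] 55 z [11. 20. 29.] cloudmean [ 475.4 -221.8   20. ] (array([ 476. , -224.3]), array([19.9, 17.8]), 31.9)
 wood [154.5 269.8] 196 z [56. 70. 73.] cloudmean [ 478.6 -321.6   66.2] (array([ 480.9, -324.7]), array([49.5, 24.8]), 9.9)
 lid 531 (array([ 477.8, -321.4]), array([67. , 67.4]), 12.2) z 0.049665474284320665
```

View pics/top1.png

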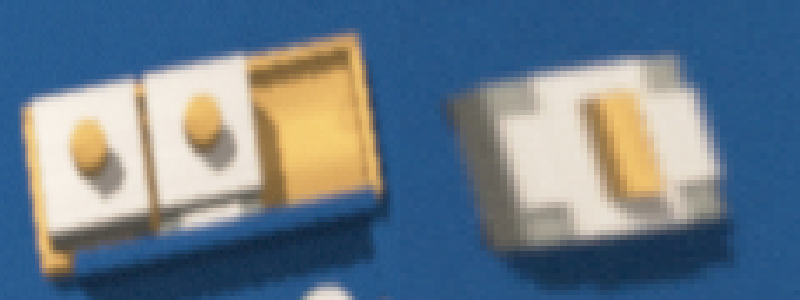

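View pics/side1.png

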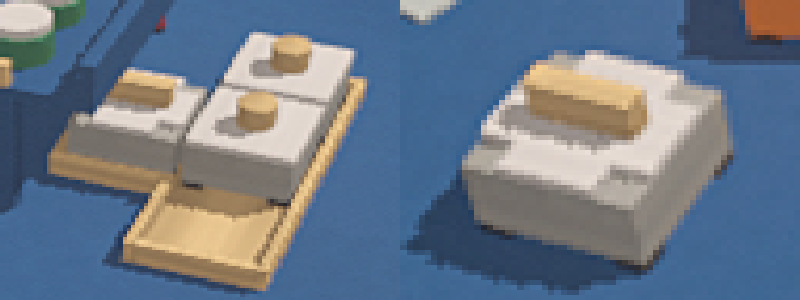

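Run:
```python
from h import *
for n,B in(("top",dict(mid=(243,125,263,148),end=(210,130,231,153),spare=(390,200,425,235),lid=(195,115,275,165),wall=(195,110,310,160),splid=(375,190,435,245),shelf=(200,165,325,220))),("side",dict(mid=(290,195,312,214),end=(298,177,320,196),bay=(258,188,290,208),spare=(138,258,172,282),lid=(280,180,330,230),wall=(240,170,335,265),splid=(125,250,190,310)))):
    p,d,K,E=load(n); W=cloud(d,K,E)
    for k,(u0,v0,u1,v1) in B.items():
        sub=np.zeros(d.shape,bool); sub[v0:v1,u0:u1]=1
        if k=='shelf':
            m=sub&(abs(W[...,2]-.155)<.006); print(n,k,m.sum(),rect(W[m]),W[m][:,2].max()); continue
        z0=.072 if k=='spare' else .05 if k=='splid' else .056 if k=='lid' else .021 if k=='wall' else .078
        c=(wood if k not in('lid','splid') else white)(p)
        m=sub&c&(abs(W[...,2]-z0)<(.003 if k!='lid' else .004))
        q=ray(np.argwhere(m)[:,::-1],K,E,z0)
        print(n,k,m.sum(),'ctr',np.round(q.mean(0)*1000,1),'cl',np.round(W[m].mean(0)*1000,1),rect(q))
        if k=='wall' :
            L=np.argwhere(m)[:,::-1]; l=q[(q[:,0]>.655+.0*q[:,1])]
            f=l[(abs(l[:,0]-(0.6+.075-0*l[:,1]))<.05)]
            y=f[:,1];x=f[:,0];b=np.polyfit(y,x,1)
            for _ in range(5):
                g=abs(x-np.polyval(b,y))<.006; b=np.polyfit(y[g],x[g],1)
            print('  farwall x=',b, 'yaw',np.degrees(np.arctan(-b[0])),g.sum())
```

```text
top mid 79 ctr [642.    9.4  78. ] cl [641.9   9.4  78. ] (array([642.6,   9.6]), array([22. , 19.2]), 0.9)
top end 86 ctr [628.9  79.1  78. ] cl [628.9  79.1  78. ] (array([629.3,  79.5]), array([21.6, 21.3]), 45.4)
top spare 109 ctr [ 474.9 -320.    72. ] cl [ 474.9 -320.    72.2] (array([ 475.4, -320. ]), array([38.7, 13.3]), 11.1)
top lid 1474 ctr [634.4  42.9  56. ] cl [634.3  42.9  56.2] (array([631. ,  43.4]), array([ 76.4, 134.7]), 10.6)
top wall 232 ctr [661.5 -18.   21. ] cl [661.5 -18.   21. ] (array([644.6,  10.5]), array([ 78.4, 221.4]), 10.8)
  farwall x= [-0.06602063  0.68860914] yaw 3.7772219496739114 69
top splid 517 ctr [ 475.5 -318.1   50. ] cl [ 475.5 -318.    50.3] (array([ 475.9, -319.9]), array([63.9, 66. ]), 12.1)
top shelf 708 (array([5.277e+02, 4.000e-01]), array([ 66.8, 155.3]), 1.9) 0.16098817545573407
side mid 55 ctr [644.9   8.7  78. ] cl [644.8   8.8  77.8] (array([645.4,   8.3]), array([18.9, 25. ]), 27.2)
side end 48 ctr [631.8  77.   78. ] cl [631.6  77.6  77.5] (array([631.9,  76.7]), array([21.2, 24.9]), 3.1)
side bay 49 ctr [579.7  -3.3  78. ] cl [579.5  -3.   77.7] (array([579.5,  -3.2]), array([29.3, 14.7]), 10.8)
side spare 99 ctr [ 477.6 -321.    72. ] cl [ 477.4 -320.8   71.7] (array([ 477.2, -321.2]), array([40.2, 14.1]), 11.8)
side lid 845 ctr [636.9  34.1  56. ] cl [636.8  34.3  55.8] (array([626.5,  39.9]), array([ 88.4, 140.7]), 11.1)
side wall 389 ctr [647.1 -35.9  21. ] cl [646.9 -35.5  20.6] (array([610.5,   1.7]), array([151.7, 224.8]), 10.8)
  farwall x= [-0.19195346  0.68466503] yaw 10.865953654358194 172
side splid 442 ctr [ 480.7 -324.6   50. ] cl [ 480.7 -324.6   50. ] (array([ 476.9, -320.7]), array([65.2, 65.7]), 12.8)
```

Emit:
move_arm:
  steps:
    - {"xyz": [26,-42,0],"rotation": [0,0,2.9],"hand": 0.55}
    - {"xyz": [26,-42,0],"rotation": [0,0,2.9],"hand": 0.55}
    - {"xyz": [26,-42,0],"rotation": [0,0,2.9],"hand": 0.55}
    - {"xyz": [26,-42,0],"rotation": [0,0,2.9],"hand": 0.55}
    - {"xyz": [26,-42,0],"rotation": [0,0,2.9],"hand": 0.55}
    - {"xyz": [26,-42,0],"rotation": [0,0,2.9],"hand": 0.55}
    - {"xyz": [26,-42,0],"rotation": [0,0,2.9],"hand": 0.55}
    - {"xyz": [26,-42,0],"rotation": [0,0,2.9],"hand": 0.55}
    - {"xyz": [26,-42,0],"rotation": [0,0,2.9],"hand": 0.55}
    - {"xyz": [26,-42,0],"rotation": [0,0,2.9],"hand": 0.55}
    - {"xyz": [26,-42,0],"rotation": [0,0,2.9],"hand": 0.55}
    - {"xyz": [26,-42,0],"rotation": [0,0,2.4],"hand": 0.55}
  squeeze: 20

```text
t: 1.6
tool_pos: [0.5821, 0.1133, 0.2184]
tcp_rot: [-0.0, -0.095, 0.996, 0.0]
force: [0.3, 0.1, 0.6]
width: 0.051
grip_force: 0.0
```

Emit:
move_arm:
  steps:
    - {"xyz": [31,-52,0],"hand": 0.55}
    - {"xyz": [31,-53,0],"hand": 0.55}
    - {"xyz": [0,0,-30],"hand": 0.55}
    - {"xyz": [0,0,-30],"hand": 0.55}
    - {"xyz": [0,0,-30],"hand": 0.55}
    - {"xyz": [0,0,-25],"hand": 0.55}
    - {"xyz": [0,0,-20],"hand": 0.55}
    - {"xyz": [0,0,0],"hand": 0.55}

```text
$.steps[0]: bad value
```

Run:
```python
from h import *
p,d,K,E=snap("side"); cv2.imwrite("pics/s2.png",cv2.resize(p[100:290,190:390],(800,600)[:2] and (600,570),interpolation=cv2.INTER_CUBIC)[...,::-1])
```

```text
(no output)
```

View pics/s2.png

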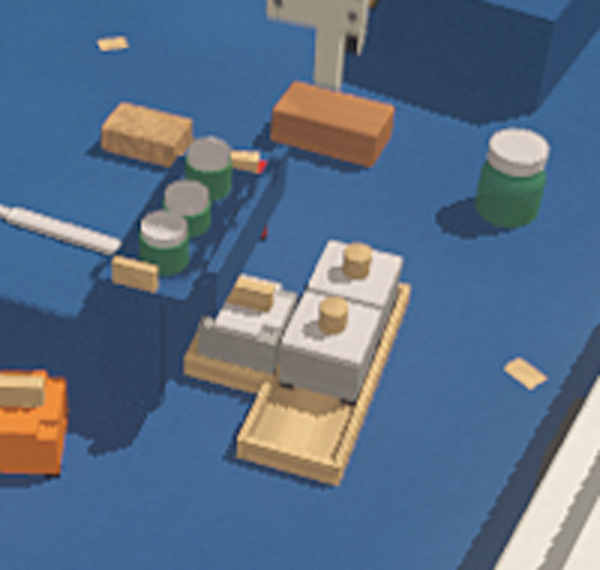

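The move was refused (every row needs all keys); the picture shows the scene unchanged, the gripper at about (330,40) in the crop, still away from the rack.

Emit:
move_arm:
  steps:
    - {"xyz": [31,-52,0],"rotation": [0,0,0],"hand": 0.55}
    - {"xyz": [31,-53,0],"rotation": [0,0,0],"hand": 0.55}
    - {"xyz": [0,0,-30],"rotation": [0,0,0],"hand": 0.55}
    - {"xyz": [0,0,-30],"rotation": [0,0,0],"hand": 0.55}
    - {"xyz": [0,0,-30],"rotation": [0,0,0],"hand": 0.55}
    - {"xyz": [0,0,-25],"rotation": [0,0,0],"hand": 0.55}
    - {"xyz": [0,0,-20],"rotation": [0,0,0],"hand": 0.55}
    - {"xyz": [0,0,0],"rotation": [0,0,0],"hand": 0.55}

```text
t: 2.65
tool_pos: [0.6428, 0.0099, 0.0821]
tcp_rot: [-0.001, -0.094, 0.996, 0.0]
force: [-0.5, 1.2, 0.3]
width: 0.0511
grip_force: 0.0
```

Emit:
move_arm:
  steps:
    - {"xyz": [0,0,-12],"rotation": [0,0,0],"hand": 0.55}
    - {"xyz": [0,0,-11],"rotation": [0,0,0],"hand": 0.55}
    - {"xyz": [0,0,0],"rotation": [0,0,0],"hand": 0.2}
    - {"xyz": [0,0,0],"rotation": [0,0,0],"hand": 0.15}
    - {"xyz": [0,0,0],"rotation": [0,0,0],"hand": 0.15}
    - {"xyz": [0,0,0],"rotation": [0,0,0],"hand": 0.15}
    - {"xyz": [0,0,0],"rotation": [0,0,0],"hand": 0.15}

```text
t: 3.52
tool_pos: [0.6438, 0.0099, 0.061]
tcp_rot: [0.0, -0.094, 0.996, 0.0]
force: [0.1, 1.1, 2.4]
width: 0.0241
grip_force: 20.0
```

Emit:
move_arm:
  steps:
    - {"xyz": [2,-10,0],"rotation": [0,0,0],"hand": 0.15}
    - {"xyz": [2,-10,0],"rotation": [0,0,0],"hand": 0.15}
    - {"xyz": [2,-10,0],"rotation": [0,0,0],"hand": 0.15}
    - {"xyz": [2,-10,0],"rotation": [0,0,0],"hand": 0.15}
    - {"xyz": [2,-10,0],"rotation": [0,0,0],"hand": 0.15}
    - {"xyz": [2,-10,0],"rotation": [0,0,0],"hand": 0.15}
    - {"xyz": [1.4,-9,0],"rotation": [0,0,0],"hand": 0.15}
    - {"xyz": [0,0,0],"rotation": [0,0,0],"hand": 0.15}
    - {"xyz": [0,0,0],"rotation": [0,0,0],"hand": 0.15}

```text
t: 4.65
tool_pos: [0.6572, -0.0599, 0.0608]
tcp_rot: [0.0, -0.094, 0.996, -0.0]
force: [1.1, -2.4, 2.7]
width: 0.0233
grip_force: 20.0
```

Emit:
move_arm:
  steps:
    - {"xyz": [0,0,0],"rotation": [0,0,0],"hand": 0.5}
    - {"xyz": [0,0,0],"rotation": [0,0,0],"hand": 0.5}
    - {"xyz": [0,0,0],"rotation": [0,0,0],"hand": 0.5}
    - {"xyz": [0,0,30],"rotation": [0,0,0],"hand": 0.5}
    - {"xyz": [0,0,40],"rotation": [0,0,0],"hand": 0.5}
    - {"xyz": [20,0,40],"rotation": [0,0,0],"hand": 0.5}
    - {"xyz": [20,0,40],"rotation": [0,0,0],"hand": 0.5}
    - {"xyz": [20,0,40],"rotation": [0,0,0],"hand": 0.5}
    - {"xyz": [0,0,0],"rotation": [0,0,0],"hand": 0.5}

```text
t: 5.78
tool_pos: [0.7185, -0.0591, 0.2539]
tcp_rot: [0.002, -0.094, 0.996, -0.0]
force: [0.3, 0.4, -0.5]
width: 0.0464
grip_force: 0.0
```

Run:
```python
from h import *
for n in("top","side"):
    p,d,K,E=snap(n); np.savez(n+"2.npz",p=p,d=d,K=K,E=E); W=cloud(d,K,E)
    m=wood(p)&(abs(W[...,2]-.078)<.003)&(W[...,0]>.55)&(abs(W[...,1])<.15)
    for c,s,pts in blobs(m,0,0,512,384,10):
        q=ray(pts,K,E,.078)*1000; print(n,np.round(c),s[4],np.round(q.mean(0),1),rect(q/1000))
    cv2.imwrite(f"pics/{n}3.png",p[...,::-1])
print(get_state()["tool_pos"])
a=cv2.imread("pics/top3.png")[90:240,150:350];b=cv2.imread("pics/side3.png")[120:270,200:400]
cv2.imwrite("pics/c3.png",cv2.resize(np.hstack([a,b]),(800,300)))
```

```text
top [220. 141.] 75 [628.9  79.4  78. ] (array([628.5,  79.1]), array([20.6, 20. ]), 27.3)
side [309. 184.] 45 [631.1  78.   78. ] (array([630.4,  77.5]), array([22.8, 20.3]), 67.5)
side [274. 195.] 45 [579.2  -2.4  78. ] (array([579.3,  -2.4]), array([29.3, 13. ]), 11.0)
side [292. 223.] 59 [658.3 -62.4  78. ] (array([659.2, -63.5]), array([18. , 25.7]), 28.1)
[ 0.71689092 -0.05908577  0.25003101]
```

View pics/c3.png

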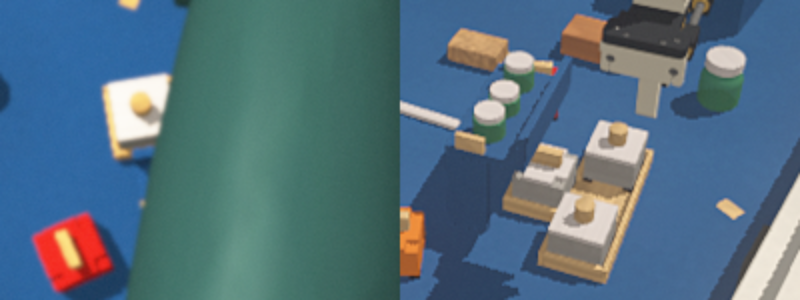

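Emit:
move_arm:
  steps:
    - {"xyz": [-30,32,0],"rotation": [0,0,0],"hand": 0.4}
    - {"xyz": [-30,32,0],"rotation": [0,0,0],"hand": 0.4}
    - {"xyz": [-7,0.5,0],"rotation": [-1.31,6.88,0],"hand": 0.4}
    - {"xyz": [-7,0,0],"rotation": [-1.31,6.88,0],"hand": 0.4}
    - {"xyz": [-7,0,0],"rotation": [-1.31,6.88,0],"hand": 0.4}
    - {"xyz": [-7,0,0],"rotation": [-1.31,6.88,0],"hand": 0.4}
    - {"xyz": [-6,0,0],"rotation": [-1.31,6.88,0],"hand": 0.4}
    - {"xyz": [0,0,0],"rotation": [0,0,0],"hand": 0.4}
    - {"xyz": [0,0,-40],"rotation": [0,0,0],"hand": 0.4}
    - {"xyz": [0,0,-40],"rotation": [0,0,0],"hand": 0.4}
    - {"xyz": [0,0,-20],"rotation": [0,0,0],"hand": 0.4}
    - {"xyz": [0,0,0],"rotation": [0,0,0],"hand": 0.4}

```text
t: 7.38
tool_pos: [0.6225, 0.0053, 0.1501]
tcp_rot: [-0.3, -0.089, 0.949, -0.028]
force: [-0.4, -0.7, -0.1]
width: 0.0369
grip_force: 0.0
```

Run:
```python
from h import *
from scipy.spatial.transform import Rotation as R
s=get_state();w,x,y,z=s["tcp_rot"];print(s["joints"],s["tool_pos"]);M=R.from_quat([x,y,z,w]).as_matrix()
q=R.from_euler('z',-10.8,degrees=True).as_matrix()@M
print(q.round(3), np.array([-.5736,0,-.819]))
```

```text
[ 0.01535888  0.42250434  1.27508022 -0.11092263  2.04602139 -1.7634804 ] [0.62250136 0.00530044 0.15013065]
[[-0.819  0.001 -0.574]
 [ 0.     1.     0.   ]
 [ 0.574  0.    -0.819]] [-0.5736  0.     -0.819 ]
```

Emit:
move_arm:
  steps:
    - {"xyz": [0,0,-22],"rotation": [0,0,0],"hand": 0.4}
    - {"xyz": [-9,-1.7,-13],"rotation": [0,0,0],"hand": 0.4}
    - {"xyz": [-9,-1.7,-13],"rotation": [0,0,0],"hand": 0.4}
    - {"xyz": [-9,-1.7,-13],"rotation": [0,0,0],"hand": 0.4}
    - {"xyz": [-9,-1.7,-13],"rotation": [0,0,0],"hand": 0.4}
    - {"xyz": [-9,-1.7,-14],"rotation": [0,0,0],"hand": 0.4}
    - {"xyz": [0,0,0],"rotation": [0,0,0],"hand": 0.4}

```text
t: 8.25
tool_pos: [0.5772, -0.0033, 0.0619]
tcp_rot: [-0.3, -0.089, 0.949, -0.028]
force: [-0.8, -0.0, -0.0]
width: 0.037
grip_force: 0.0
```

Run:
```python
from h import *
p,d,K,E=snap("side"); cv2.imwrite("pics/s4.png",cv2.resize(p[130:270,220:380],(640,560),interpolation=cv2.INTER_CUBIC)[...,::-1])
```

```text
(no output)
```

View pics/s4.png

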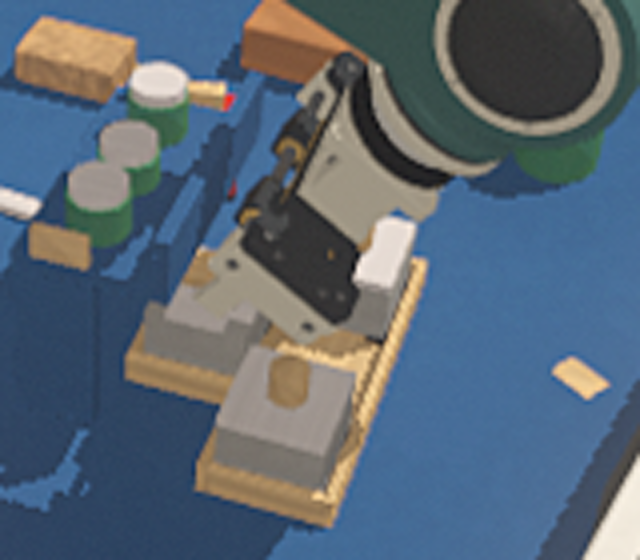

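Emit:
move_arm:
  steps:
    - {"xyz": [0,0,0],"rotation": [0,0,0],"hand": 0.1}
    - {"xyz": [0,0,0],"rotation": [0,0,0],"hand": 0.05}
    - {"xyz": [0,0,0],"rotation": [0,0,0],"hand": 0.05}
    - {"xyz": [0,0,0],"rotation": [0,0,0],"hand": 0.05}
    - {"xyz": [0,0,0],"rotation": [0,0,0],"hand": 0.05}
  squeeze: 25

```text
t: 8.93
tool_pos: [0.5779, -0.0032, 0.0625]
tcp_rot: [-0.3, -0.089, 0.949, -0.028]
force: [0.4, -0.0, -1.7]
width: 0.0115
grip_force: 25.0
```

Emit:
move_arm:
  steps:
    - {"xyz": [9,1.7,0],"rotation": [0,0,0],"hand": 0.05}
    - {"xyz": [9,1.7,0],"rotation": [0,0,0],"hand": 0.05}
    - {"xyz": [9,1.7,0],"rotation": [0,0,0],"hand": 0.05}
    - {"xyz": [9,1.7,0],"rotation": [0,0,0],"hand": 0.05}
    - {"xyz": [9,1.7,0],"rotation": [0,0,0],"hand": 0.05}
    - {"xyz": [9,1.7,0],"rotation": [0,0,0],"hand": 0.05}
    - {"xyz": [9,1.7,0],"rotation": [0,0,0],"hand": 0.05}
    - {"xyz": [6,1.2,0],"rotation": [0,0,0],"hand": 0.05}
    - {"xyz": [0,0,0],"rotation": [0,0,0],"hand": 0.05}
    - {"xyz": [0,0,0],"rotation": [0,0,0],"hand": 0.05}

```text
t: 10.18
tool_pos: [0.6468, 0.0099, 0.0626]
tcp_rot: [-0.3, -0.089, 0.949, -0.028]
force: [-0.9, -0.0, -2.0]
width: 0.0115
grip_force: 25.0
```

Emit:
move_arm:
  steps:
    - {"xyz": [0,0,0],"rotation": [0,0,0],"hand": 0.35}
    - {"xyz": [0,0,0],"rotation": [0,0,0],"hand": 0.4}
    - {"xyz": [0,0,0],"rotation": [0,0,0],"hand": 0.4}
    - {"xyz": [8,1.5,12],"rotation": [0,0,0],"hand": 0.4}
    - {"xyz": [10,1.9,15],"rotation": [0,0,0],"hand": 0.4}
    - {"xyz": [10,1.9,15],"rotation": [0,0,0],"hand": 0.4}
    - {"xyz": [0,0,35],"rotation": [0,0,0],"hand": 0.4}
    - {"xyz": [0,0,45],"rotation": [0,0,0],"hand": 0.4}
    - {"xyz": [0,-40,20],"rotation": [1.31,-6.88,0],"hand": 0.4}
    - {"xyz": [0,-40,0],"rotation": [1.31,-6.88,0],"hand": 0.4}
    - {"xyz": [0,-40,0],"rotation": [1.31,-6.88,0],"hand": 0.4}
    - {"xyz": [0,-40,0],"rotation": [1.31,-6.88,0],"hand": 0.4}

```text
t: 11.68
tool_pos: [0.6754, -0.146, 0.2064]
tcp_rot: [-0.058, -0.094, 0.994, -0.006]
force: [0.5, 0.5, -0.1]
width: 0.0375
grip_force: 0.0
```

Emit:
move_arm:
  steps:
    - {"xyz": [-25,-30,0],"rotation": [1.31,-6.88,0],"hand": 0.4}
    - {"xyz": [-25,-30,0],"rotation": [0,0,0],"hand": 0.4}
    - {"xyz": [-25,-30,0],"rotation": [0,0,0],"hand": 0.4}
    - {"xyz": [-25,-30,0],"rotation": [0,0,0],"hand": 0.4}
    - {"xyz": [-25,-30,0],"rotation": [0,0,0],"hand": 0.4}
    - {"xyz": [-25,-30,0],"rotation": [0,0,0],"hand": 0.4}
    - {"xyz": [0,0,0],"rotation": [0,0,0],"hand": 0.4}

```text
t: 12.55
tool_pos: [0.524, -0.3266, 0.206]
tcp_rot: [0.0, -0.093, 0.996, -0.0]
force: [0.1, -0.1, 0.3]
width: 0.0371
grip_force: 0.0
```

Run:
```python
from h import *
big=[]
for n in("top","side"):
    p,d,K,E=snap(n); W=cloud(d,K,E)
    for z0 in(.078,.072):
      m=wood(p)&(abs(W[...,2]-z0)<.003)&(((W[...,0]>.55)&(abs(W[...,1])<.15)) if z0==.078 else ((W[...,1]<-.28)&(W[...,1]>-.36)&(W[...,0]>.4)&(W[...,0]<.55)))
      for c,s,pts in blobs(m,0,0,512,384,10):
        q=ray(pts,K,E,z0)*1000; print(n,np.round(c),s[4],np.round(q.mean(0),1),rect(q/1000))
    m=white(p)&(abs(W[...,2]-.056)<.004)&(W[...,0]>.56)&(W[...,0]<.72)&(abs(W[...,1]-.01)<.12)
    q=ray(np.argwhere(m)[:,::-1],K,E,.056); print('lids',len(q),rect(q))
    big.append(p[90:240,150:350] if n=="top" else p[140:290,200:400])
cv2.imwrite("pics/c5.png",cv2.resize(np.hstack(big),(800,300),interpolation=cv2.INTER_CUBIC)[...,::-1])
s=get_state();print(s["tool_pos"],s["tcp_rot"],s["t"])
```

```text
top [286. 129.] 85 [656.1 -60.7  78. ] (array([655.9, -61.7]), array([19.9, 21.5]), 0.9)
top [253. 136.] 92 [641.3   7.9  78. ] (array([642. ,   7.8]), array([38.3, 11.9]), 10.0)
top [220. 141.] 83 [628.8  78.9  78. ] (array([628.3,  78.5]), array([21.6, 21.3]), 45.4)
top [409. 216.] 111 [ 475.3 -320.    72. ] (array([ 475.4, -319.8]), array([38.7, 13.4]), 11.8)
lids 1987 (array([642.8,   9. ]), array([ 65.8, 206.4]), 10.9)
side [309. 184.] 45 [632.2  77.9  78. ] (array([631.5,  79.3]), array([19.7, 23.5]), 26.5)
side [300. 203.] 68 [644.1   7.   78. ] (array([644.5,   6.3]), array([39.8, 15.2]), 10.8)
side [292. 222.] 59 [658.2 -62.3  78. ] (array([658.4, -62.2]), array([18. , 22.8]), 28.1)
side [154. 267.] 100 [ 477.3 -320.9   72. ] (array([ 477.2, -320.9]), array([40.1, 13.4]), 12.0)
lids 1149 (array([644.4,   6.9]), array([ 65.7, 212.6]), 10.9)
[ 0.52522178 -0.32495806  0.2055982 ] [ 3.98837342e-04 -9.34727962e-02  9.95621735e-01 -1.96554807e-04] 12.65
```

View pics/c5.png

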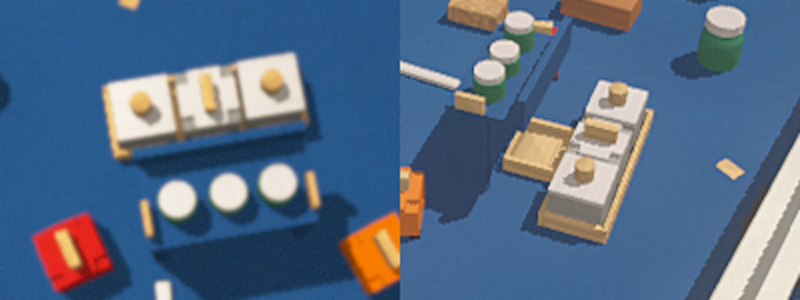

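Emit:
move_arm:
  steps:
    - {"xyz": [-25,2,0],"rotation": [0,0,1],"hand": 0.4}
    - {"xyz": [-24,2.5,0],"rotation": [0,0,0],"hand": 0.4}
    - {"xyz": [0,0,-35],"rotation": [0,0,0],"hand": 0.4}
    - {"xyz": [0,0,-35],"rotation": [0,0,0],"hand": 0.4}
    - {"xyz": [0,0,-35],"rotation": [0,0,0],"hand": 0.4}
    - {"xyz": [0,0,-26],"rotation": [0,0,0],"hand": 0.4}
    - {"xyz": [0,0,-12],"rotation": [0,0,0],"hand": 0.4}
    - {"xyz": [0,0,-8],"rotation": [0,0,0],"hand": 0.4}
    - {"xyz": [0,0,0],"rotation": [0,0,0],"hand": 0.4}

```text
t: 13.78
tool_pos: [0.4763, -0.3202, 0.054]
tcp_rot: [0.0, -0.103, 0.995, -0.0]
force: [-0.2, 1.0, 0.1]
width: 0.0374
grip_force: 0.0
```

Emit:
move_arm:
  steps:
    - {"xyz": [0,0,0],"rotation": [0,0,0],"hand": 0.1}
    - {"xyz": [0,0,0],"rotation": [0,0,0],"hand": 0.05}
    - {"xyz": [0,0,0],"rotation": [0,0,0],"hand": 0.05}
    - {"xyz": [0,0,0],"rotation": [0,0,0],"hand": 0.05}
    - {"xyz": [0,0,0],"rotation": [0,0,0],"hand": 0.05}
  squeeze: 30

```text
t: 14.4
tool_pos: [0.476, -0.3202, 0.0539]
tcp_rot: [0.0, -0.102, 0.995, -0.0]
force: [-0.9, 1.1, 3.1]
width: 0.0115
grip_force: 30.0
```

Emit:
move_arm:
  steps:
    - {"xyz": [0,0,20],"rotation": [0,0,0],"hand": 0.05}
    - {"xyz": [0,0,40],"rotation": [0,0,0],"hand": 0.05}
    - {"xyz": [0,0,50],"rotation": [0,0,0],"hand": 0.05}
    - {"xyz": [35,20,0],"rotation": [0,0,-1],"hand": 0.05}
    - {"xyz": [35,20,0],"rotation": [0,0,0],"hand": 0.05}
    - {"xyz": [35,20,0],"rotation": [0,0,0],"hand": 0.05}
    - {"xyz": [35,20,0],"rotation": [0,0,0],"hand": 0.05}
    - {"xyz": [9,40,0],"rotation": [0,0,0],"hand": 0.05}
    - {"xyz": [9,40,0],"rotation": [0,0,0],"hand": 0.05}
    - {"xyz": [8.7,40,0],"rotation": [0,0,0],"hand": 0.05}
    - {"xyz": [0,40,0],"rotation": [0,0,0],"hand": 0.05}
    - {"xyz": [0,40,0],"rotation": [0,0,0],"hand": 0.05}

```text
t: 15.9
tool_pos: [0.6426, -0.039, 0.1648]
tcp_rot: [0.0, -0.094, 0.996, -0.0]
force: [0.7, 0.4, -2.1]
width: 0.0117
grip_force: 30.0
```

Emit:
move_arm:
  steps:
    - {"xyz": [0,30,0],"rotation": [0,0,0],"hand": 0.05}
    - {"xyz": [0,19.2,0],"rotation": [0,0,0],"hand": 0.05}
    - {"xyz": [0,0,-20],"rotation": [0,0,0],"hand": 0.05}
    - {"xyz": [0,0,0],"rotation": [0,0,0],"hand": 0.05}
    - {"xyz": [0,0,0],"rotation": [0,0,0],"hand": 0.05}

```text
t: 16.52
tool_pos: [0.6426, 0.008, 0.1435]
tcp_rot: [-0.0, -0.093, 0.996, -0.0]
force: [0.3, -0.1, -2.9]
width: 0.0119
grip_force: 30.0
```

Run:
```python
from h import *
s=get_state();print(s["tool_pos"],s["tcp_rot"],s["t"],s["force"])
p,d,K,E=snap("side"); W=cloud(d,K,E)
zt=s["tool_pos"][2]-.004  # held lid top
m=white(p)&(abs(W[...,2]-zt)<.006)&(abs(W[...,0]-.643)<.05)&(abs(W[...,1]-.009)<.05)
q=ray(np.argwhere(m)[:,::-1],K,E,zt); print(m.sum(),rect(q),np.median(W[m],0) if m.any() else 0)
cv2.imwrite("pics/s6.png",cv2.resize(p[150:250,240:370],(780,600),interpolation=cv2.INTER_CUBIC)[...,::-1])
```

```text
[0.64259334 0.00802485 0.14345705] [-3.16011801e-04 -9.32992106e-02  9.95638065e-01 -4.09789657e-05] 16.525 [ 0.27507327 -0.10356974 -2.89145182]
333 (array([644.4,   3.6]), array([65.4, 70.1]), 10.6) [ 0.65341368 -0.00564877  0.13921287]
```

View pics/s6.png

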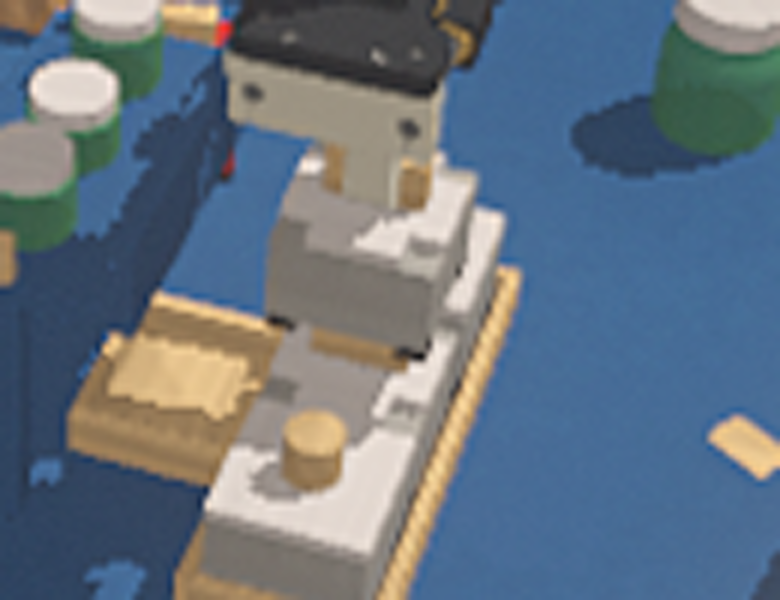

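Emit:
move_arm:
  steps:
    - {"xyz": [0,0.5,-15],"rotation": [0,0,0],"hand": 0.05}
    - {"xyz": [0,0,-12],"rotation": [0,0,0],"hand": 0.05}
    - {"xyz": [0,0,-4],"rotation": [0,0,0],"hand": 0.05}
    - {"xyz": [0,0,-3],"rotation": [0,0,0],"hand": 0.05}
    - {"xyz": [0,0,0],"rotation": [0,0,0],"hand": 0.05}

```text
t: 17.2
tool_pos: [0.6427, 0.0095, 0.1097]
tcp_rot: [0.0, -0.094, 0.996, -0.0]
force: [-0.5, 0.5, -2.0]
width: 0.0117
grip_force: 30.0
```

Emit:
move_arm:
  steps:
    - {"xyz": [0,0,-2],"rotation": [0,0,0],"hand": 0.05}
    - {"xyz": [0,0,-1],"rotation": [0,0,0],"hand": 0.05}
    - {"xyz": [0,0,0],"rotation": [0,0,0],"hand": 0.05}

```text
t: 17.58
tool_pos: [0.6426, 0.0094, 0.1066]
tcp_rot: [-0.0, -0.094, 0.996, -0.0]
force: [-0.4, -0.3, -2.6]
width: 0.0119
grip_force: 30.0
```

Emit:
move_arm:
  steps:
    - {"xyz": [0,0,-1],"rotation": [0,0,0],"hand": 0.05}
    - {"xyz": [0,0,-1],"rotation": [0,0,0],"hand": 0.05}
    - {"xyz": [0,0,0],"rotation": [0,0,0],"hand": 0.05}

```text
t: 17.95
tool_pos: [0.6428, 0.0095, 0.1049]
tcp_rot: [0.0, -0.094, 0.996, 0.0]
force: [0.0, 0.0, -0.6]
width: 0.0118
grip_force: 30.0
```

Contact at the home height (weight taken). Release and retreat.

Emit:
move_arm:
  steps:
    - {"xyz": [0,0,0],"rotation": [0,0,0],"hand": 0.2}
    - {"xyz": [0,0,0],"rotation": [0,0,0],"hand": 0.35}
    - {"xyz": [0,0,0],"rotation": [0,0,0],"hand": 0.35}
    - {"xyz": [0,0,20],"rotation": [0,0,0],"hand": 0.35}
    - {"xyz": [0,0,35],"rotation": [0,0,0],"hand": 0.35}
    - {"xyz": [0,0,35],"rotation": [0,0,0],"hand": 0.35}
    - {"xyz": [0,-40,20],"rotation": [0,0,0],"hand": 0.35}
    - {"xyz": [0,-40,0],"rotation": [0,0,0],"hand": 0.35}
    - {"xyz": [-20,-40,0],"rotation": [0,0,0],"hand": 0.35}
    - {"xyz": [-20,-40,0],"rotation": [0,0,0],"hand": 0.35}
    - {"xyz": [-20,-40,0],"rotation": [0,0,0],"hand": 0.35}
    - {"xyz": [-20,-40,0],"rotation": [0,0,0],"hand": 0.35}

```text
t: 19.45
tool_pos: [0.562, -0.2318, 0.2164]
tcp_rot: [0.001, -0.094, 0.996, -0.0]
force: [0.0, -0.1, -0.5]
width: 0.0323
grip_force: 0.0
```

Run:
```python
from h import *
big=[]
for n in("top","side"):
    p,d,K,E=snap(n); W=cloud(d,K,E); R=(W[...,0]>.55)&(W[...,0]<.75)&(abs(W[...,1])<.15)
    for z0 in(.078,.123):
      for c,s,pts in blobs(wood(p)&R&(abs(W[...,2]-z0)<.004),0,0,512,384,10):
        q=ray(pts,K,E,z0); print(n,z0,s[4],np.round(q.mean(0)*1000,1),rect(q), np.median(W[pts[:,1],pts[:,0],2]))
    m=white(p)&R&(abs(W[...,2]-.101)<.007); q=ray(np.argwhere(m)[:,::-1],K,E,.101)
    print(n,'lid',m.sum(),rect(q),np.median(W[m][:,2]),np.percentile(W[m][:,2],[10,90]))
    big.append(p[90:240,150:350] if n=="top" else p[140:290,200:400])
cv2.imwrite("pics/c7.png",cv2.resize(np.hstack(big),(800,300),interpolation=cv2.INTER_CUBIC)[...,::-1])
s=get_state();print(s["tool_pos"],s["t"])
```

```text
top 0.078 86 [656. -61.  78.] (array([655.9, -61.7]), array([19.9, 21.5]), 0.9) 0.07801391924516471
top 0.078 90 [629.  79.  78.] (array([628.3,  78.5]), array([21.9, 21.2]), 1.4) 0.07781123117713651
top 0.123 113 [641.6   8.3 123. ] (array([641.9,   8.3]), array([39.3, 12. ]), 10.8) 0.1230727280791587
top lid 744 (array([642. ,   8.3]), array([66.4, 64. ]), 10.8) 0.10077542896734937 [0.09591223 0.10302023]
side 0.078 46 [631.4  77.9  78. ] (array([632. ,  78.8]), array([21.5, 22.3]), 10.1) 0.07762918907133004
side 0.078 65 [658.4 -62.9  78. ] (array([659.1, -63.4]), array([18. , 25.4]), 28.1) 0.07798335048359772
side 0.123 77 [644.2   6.5 123. ] (array([644.6,   6.3]), array([39.8, 16.8]), 12.6) 0.12242602987552575
side lid 351 (array([645. ,   5.5]), array([64.7, 71. ]), 10.4) 0.10010463078327592 [0.0955238  0.10225685]
[ 0.56121806 -0.23360072  0.21647126] 19.55
```

View pics/c7.png

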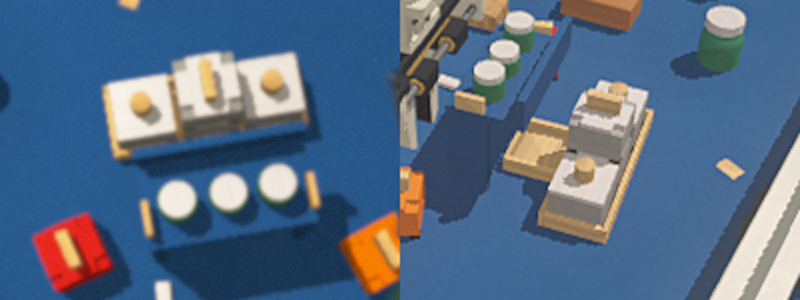

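The picture shows the spare tin seated squarely on the bar tin: bar top at 123 mm, lid at 101 mm, and the bar's measured position unchanged. Both knobbed tins are in the end places.

```bash
python3 -c "
from station import robot
print(robot.finish_job())"
```

```text
the job is handed in; nothing more can be done
None
```

I handed the job in at about 19.6 s of the 58 s allowed. The last camera check showed the knobbed tins in the two end places, the bar tin in the middle place and the spare tin seated squarely on it at home height, but the judge returned no verdict.

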